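Load two tissue blocks and hold the cam lift at its top

ROBOT

A 6-joint arm with a two-finger parallel gripper is mounted at the origin on the work surface. World frame = base frame: x ahead of the robot, y to its left, z up, the work surface at z = 0. Lengths are in m, angles in rad, forces in N, time in s.
With the tool pointing down it reaches from about 0.35 to 0.775 m from the base axis. Payload 5.5 kg.
Tool frame: the origin (TCP) lies at the very end of the fingers, on their centre line; the grasp point (between the pads) lies 19 mm behind it; z points along the fingers, y is the line along which they close (so a half turn about z gives the same grasp; the last joint's range is limited). The gripper opens to 85 mm and grips with 20 to 120 N. Pads are 22 mm wide; open, the fingers measure 114 mm over their backs; the gripper's body (76 mm by 85 mm) begins 54 mm behind the grasp point. The pads swing forward as they close: fully open they stand 13 mm farther back than shut.
Start: joints at [1.166, 0.313, 0.046, 1.304, 0, 1.431], TCP at [0.151, 0.555, 0.231] pointing down, gripper open.
Joint ranges: [-2.76, 2.76], [-0.86, 1.69], [-1.03, 1.26], [-2.2, 2.34], [-1.47, 1.5], [-3.14, 3.14]. Speed limits (rad/s): [2.57, 2.57, 3.14, 3.14, 3.14, 3.14].

INTERFACE

Orientations are given as a unit quaternion [w, x, y, z].
In Python, from workcell import get_state, read_camera, hand_in gives the robot as it stands.
- The arm moves only by the tool send_rows, never from a script. Its argument "increments" is a list of rows, each an object of numbers: "dx", "dy", "dz": the shift along the world's x, y, z in units of 25 mm (1.0 is 25 mm); "roll": the turn about the world's z in units of 8 degrees (1.0 is 8 degrees); "claw": the opening, from -1 (shut) to 1 (fully open). In form: [{"dx": .., "dy": .., "dz": .., "roll": .., "claw": ..}, ...]. A call has exactly 5 rows; each row is the pose to reach, as a shift and turn from the pose commanded when the call began; what a row does not reach only later rows make up. A row lasts 1/8 s, in which the tool goes at most 62.5 mm and 10.7 degrees, less where a joint would pass 70% of its speed; a pose out of reach is approached as far as the arm can. A call with a gripper value outside its range is refused whole. The fingers move at their own pace and stop on an object; "grip_force" is the grip in N (left out, the last holds). Time passes only in rows, so rows that repeat a pose let the fingers close, or fill a call up. It gives the time, the measured TCP pose, the force, the opening and the grip force at its end, in the units of the state.
- get_state(): the state, without advancing time (a new reading comes with each control period).
- read_camera(name): name is "scene" or "top" or "wrist"; returns a dict with "image" (480x640x3 uint8, blue, green, red), "fx", "fy", "cx", "cy" (pixels), "world_to_cam" (4x4, takes a point from world to camera coordinates). Camera axes: x right, y up, looking along -z (the intrinsics and any distortion apply to the point x, -y, -z); pixel columns grow to the right and rows downward; lengths in m; the calibration is good to about 2 mm. The wrist camera is an equidistant fisheye: a pixel r from the principal point sees the ray r / f radians off the axis. A picture is of the moment at which its call begins. There is no depth.
- hand_in(): hands the job in; it is judged then, once.
The state is a dict: "clock": time; "joint_pos": joint angles; "qvel": joint speeds; "tau": joint torques, N m; "tcp_pos": TCP position; "orientation": TCP orientation; "wrist_force": force on the tool from outside, world axes, zero at the start; "ft_torque": the same for the moment, N m; "finger_gap": finger opening in m; "grip_force": force on a finger pad.
Only numpy, scipy, OpenCV 4.12 (cv2) and the standard library are available. Lean on these libraries where they do the work, as an engineer would, in place of code of your own. Each camera call takes 0.05 s, during which the arm holds its last target. There are 200 camera calls.

TASK

Put the two yellow block cassettes, wax side up, flat into the two pockets of the blue lift plate, one in each, while the lever is down. Then swing the cam lever by its red crossbar until it stands straight up, which is where the cam lifts the plate highest, and finish while still holding it there: the lever springs back if let go, and it also lowers the plate if swung too far. Leave the green cassettes and everything else on the bench where they are.

Things in the scene. Friction and masses are not known exactly. Their poses are not given: they have to be found in the camera images.
- stage: fixed block reading stage: white base 110 (x) x 235 (y) x 14 mm, y -155..+80 mm. White label reader 60 x 36 mm, 118 mm high, at y = -132 mm; blue lift plate over the origin; lever on the +y side. Origin on the bench under the middle of the lift plate, z up; -x is the side towards the robot. The cam shaft runs along y, 45 mm above the origin.
- lift_plate: blue plate 70 (x) x 130 (y) x 14 mm with two open-topped rectangular pockets at y = -30 and +30 mm, raised by the cam. Origin at the centre of its underside, axes as the stage. Its top face is 82 mm above the bench with the lever down and 94 mm at the highest lift; it moves only up and down.
- pocket_reader (a point): centre of the floor of the pocket nearer the reader (axes as the stage). Pocket 33.5 (x) x 45 (y) mm, 7 mm deep, chamfered rim: a cassette fits with its long side along y, 2.5 mm play all round, and its wax stands 10 mm proud of the plate.
- pocket_lever (a point): centre of the floor of the pocket nearer the lever, same size and axes.
- cam_lever (a joint): angle of the cam lever about the shaft (stage y), rad. 0 = down on its stop, pointing to the stage's -x and 10 degrees above level; 1.4 = straight up, the highest lift (12.4 mm); overruns to 1.9, where the plate sinks again. A damped spring returns it to 0 when let go: about 3 N at the crossbar at the start, 5 N at the top.
- grip_bar (a point): red round crossbar at the lever's end, 14 mm diameter, 60 mm long along the stage's y; the point is its middle, 100 mm from the shaft axis, at y = +115 mm of the stage (the 8 mm thick steel lever is at y = +84 mm). Height 62 mm with the lever down, 145 mm straight up. Can be pinched from above across x, lightly (20 N), as it slips round in the fingers while the lever turns.
- yellow_a: yellow block cassette to be loaded: cassette base 28.5 (x) x 40 (y) x 7 mm high with a cream wax block 26 x 26 x 10 mm centred on top, 17 mm high in all, 25 g, wax up; origin at the centre of its underside, z up, long side along its y
- yellow_b: the other yellow block cassette, the same (either may go into either pocket)
- green_a: green block cassette, same size, not to be used
- green_b: another green block cassette, not to be used
- brush: brush 170 mm long lying along its x, bystander
- beaker: glass beaker 70 mm diameter, 90 mm high, bystander; origin under its centre

How it is judged:
By the outcome, as a careful person would: the job done as asked, in the order asked, and still so for the second after the job is handed in, while the arm keeps its last pose, push and grip.
It also fails if it takes over 70 s, if anything falls off the work surface, if the arm or the gripper's body presses on something with over 40 N, if the wrist force passes 120 N, or if a joint passes its speed limit or range.

## Working session

There is one attempt and no reset: what is moved stays moved. The work goes in short steps, Python scripts to look and compute and a tool call to move; the robot and the scene stay as the last step left them, time stands still between calls to the robot, and variables do not carry over. Pictures are saved under pics/ and viewed, at most 10 in all, crops included, and the job is handed in when it is done.

Besides the shell and the picture viewer there is one more tool, called after "Request:" by a JSON object that holds its "fn" and its "kwargs". send_rows: Moves the arm, as the interface text tells. Its arguments: {"type":"object","properties":{"increments":{"type":"array","items":{"type":"object","properties":{"dx":{"type":"number"},"dy":{"type":"number"},"dz":{"type":"number"},"roll":{"type":"number"},"claw":{"type":"number"}}}},"grip_force":{"type":"number"}},"required":["increments"]}

```bash
mkdir -p pics; ls
python3 - <<'E'
from workcell import *
import cv2,pickle
s=get_state(); print(s)
for n in("scene","top"):
    c=read_camera(n); cv2.imwrite(f"pics/{n}0.png",c["image"]); pickle.dump(c,open(f"{n}0.pkl","wb")); print(n,c["fx"],c["fy"],c["cx"],c["cy"],c["world_to_cam"],[k for k in c])
E
```

```text
pics
{'clock': 0.0, 'joint_pos': array([ 1.16639126e+00,  3.13986077e-01,  4.49971040e-02,  1.30361580e+00,
       -4.14082747e-06,  1.43118579e+00]), 'qvel': array([ 0.00124784, -0.00042505, -0.00012292,  0.00104446, -0.00037875,
        0.00067587]), 'tau': array([ 8.97348818e-04, -4.80624676e+01,  2.98534656e+01,  1.94926397e-02,
       -1.01175274e-04,  1.47993713e-06]), 'tcp_pos': array([0.15029785, 0.554482  , 0.23042444]), 'orientation': array([-2.40940086e-04,  1.32010749e-01,  9.91247872e-01, -8.71535616e-04]), 'wrist_force': array([-0.09795325,  0.51145774,  0.37103408]), 'ft_torque': array([0.01050792, 0.00995795, 0.06305225]), 'grip_force': 0.0, 'finger_gap': 0.0854456268451733}
scene 531.6820818360326 531.6820818360326 317.7624642075159 237.8516857628004 [[ 0.83709654  0.54694958 -0.01074912 -0.49103072]
 [-0.3891031   0.60909714  0.6910857   0.15874107]
 [ 0.38453629 -0.57432293  0.72269289 -1.27895364]
 [ 0.          0.          0.          1.        ]] ['image', 'fx', 'fy', 'cx', 'cy', 'world_to_cam']
top 495.2273598139366 495.2273598139366 319.74092782740007 229.91574233667708 [[-0.02307632 -0.99922527  0.03188003  0.03900458]
 [ 0.99690999 -0.02060441  0.07580196 -0.57232855]
 [-0.07508637  0.03353075  0.99661313 -1.18503442]
 [ 0.          0.          0.          1.        ]] ['image', 'fx', 'fy', 'cx', 'cy', 'world_to_cam']
```

View pics/top0.png

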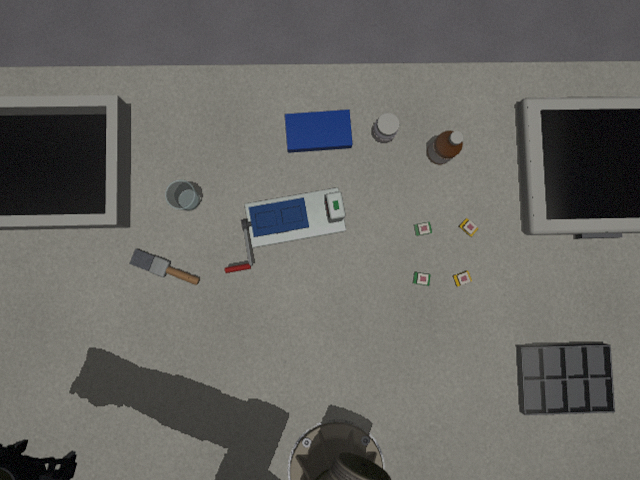

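View pics/scene0.png

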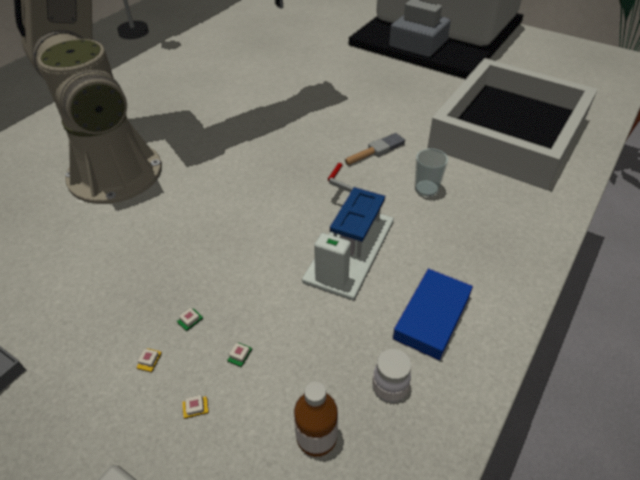

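Top view: yellow cassettes at (469,227) and (462,278), greens at (423,229) and (422,279), blue plate at (278,217), red bar at (238,268). The scene view agrees, with the yellows at (195,406) and (148,359).

```bash
cat > h.py <<'E'
import cv2,numpy as np,pickle
from workcell import *
def ray(c,u,v,fish=False):
    W=c["world_to_cam"];R=W[:3,:3];o=-R.T@W[:3,3]
    a=np.array([(u-c["cx"])/c["fx"],(v-c["cy"])/c["fy"]])
    if fish:
        r=np.hypot(*a); a=a/r*np.sin(r) if r>1e-9 else a; d=np.array([a[0],-a[1],-np.cos(r)])
    else: d=np.array([a[0],-a[1],-1])
    return o,R.T@d
def onz(c,u,v,z,fish=False):
    o,d=ray(c,u,v,fish); return o+d*(z-o[2])/d[2]
def mask(im,lo,hi): return cv2.inRange(cv2.cvtColor(im,cv2.COLOR_BGR2HSV),lo,hi)
def blobs(m,amin=4):
    n,l,s,ce=cv2.connectedComponentsWithStats(m)
    return [(int(s[i,4]),ce[i],l==i) for i in range(1,n) if s[i,4]>=amin]
def rect(c,bm,z,fish=False):
    "min area rectangle of a mask cast on height z: centre, sizes, angle of the long side"
    v,u=np.nonzero(bm); p=np.array([onz(c,a,b,z,fish)[:2] for a,b in zip(u,v)])
    (ctr,sz,an)=cv2.minAreaRect((p*1000).astype(np.float32))
    if sz[0]<sz[1]: sz=sz[::-1]; an+=90
    return np.round(ctr,1),np.round(sz,1),round((an+90)%180-90,1)
Y=((18,110,80),(32,255,255)); B=((105,120,40),(125,255,255)); RD=((0,150,80),(6,255,255)); G=((50,100,40),(80,255,255))
E
python3 - <<'E'
from h import *
for n in("top0","scene0"):
    c=pickle.load(open(n+".pkl","rb"));im=c["image"]
    hsv=cv2.cvtColor(im,cv2.COLOR_BGR2HSV)
    for nm,k,z in(("Y",Y,.007),("G",G,.007),("B",B,.082),("R",RD,.062)):
        m=mask(im,*k)
        if nm in"YG": m=cv2.morphologyEx(m,cv2.MORPH_CLOSE,np.ones((9,9)))
        for a,ce,bm in blobs(m,25): print(n,nm,a,ce.round(1),rect(c,bm,z))
E
```

```text
top0 Y 151 [467.5 227.5] (array([ 573.1, -343.9]), array([40.2, 28.7]), 43.3)
top0 Y 50 [456.5 279.2] (array([ 444.1, -307.5]), array([27.3, 13. ]), 3.9)
top0 G 36 [335.7 204.7] (array([635.7, -14.9]), array([20. , 10.2]), 9.8)
top0 G 26 [415.  277.3] (array([ 452.7, -206.3]), array([25.6,  5.8]), -13.6)
top0 B 2441 [318.2 130.4] (array([802.6,  26.5]), array([151.6,  90.7]), -86.7)
top0 B 1622 [278.5 216.9] (array([600.7, 123.2]), array([128.6,  68.3]), -81.1)
top0 R 113 [237.  267.8] (array([485.8, 221.6]), array([58.1, 10.6]), -81.0)
scene0 Y 145 [149.  364.1] (array([ 451.8, -324. ]), array([40.6, 29.4]), -73.4)
scene0 Y 193 [195.7 408.9] (array([ 577. , -345.6]), array([40.1, 29.7]), 47.8)
scene0 G 30 [332.  241.7] (array([568.4,  81.7]), array([18.6,  8.7]), 7.9)
scene0 G 86 [187.8 323.6] (array([ 453.8, -223.9]), array([36.1, 27. ]), 78.4)
scene0 G 62 [235.4 361.6] (array([ 578.9, -246.6]), array([26.2,  8.1]), 12.9)
scene0 B 1640 [357.2 213.9] (array([606. , 115.3]), array([135.4,  70.6]), -80.7)
scene0 B 4052 [432.4 313.4] (array([831.9, -21.8]), array([164.8,  84.2]), -86.8)
scene0 R 66 [335.3 170.4] (array([486.9, 225.5]), array([53.8,  9.5]), -80.9)
```

Stage yaw is about 9° with the plate centre near (601,122) mm. The bar measures (486,222), which matches the geometry. Next I move to where the wrist camera can see the yellows.

Request:
{"fn": "send_rows", "kwargs": {"increments": [{"dx": 2, "dy": -1.4, "dz": 0, "roll": 1, "claw": 1}, {"dx": 4, "dy": -2.9, "dz": 0, "roll": 2, "claw": 1}, {"dx": 6, "dy": -4.4, "dz": 0, "roll": 3, "claw": 1}, {"dx": 8, "dy": -5.9, "dz": 0, "roll": 4, "claw": 1}, {"dx": 10, "dy": -7.4, "dz": 0, "roll": 5, "claw": 1}]}}

```text
clock: 0.72
tcp_pos: [0.4017, 0.3685, 0.231]
orientation: [-0.0, -0.217, 0.976, 0.0]
wrist_force: [0.2, 0.9, 0.1]
finger_gap: 0.0853
grip_force: 0.0
```

Request:
{"fn": "send_rows", "kwargs": {"increments": [{"dx": 0.6, "dy": -2.3, "dz": 0, "roll": 0.6, "claw": 1}, {"dx": 1.2, "dy": -4.7, "dz": 0, "roll": 1.2, "claw": 1}, {"dx": 1.8, "dy": -7.0, "dz": 0, "roll": 1.8, "claw": 1}, {"dx": 2.4, "dy": -9.4, "dz": 0, "roll": 2.4, "claw": 1}, {"dx": 3, "dy": -12, "dz": 0, "roll": 2.5, "claw": 1}]}}

```text
clock: 1.35
tcp_pos: [0.4746, 0.0722, 0.2311]
orientation: [-0.0, -0.382, 0.924, 0.0]
wrist_force: [2.0, 0.3, -0.4]
finger_gap: 0.0853
grip_force: 0.0
```

Request:
{"fn": "send_rows", "kwargs": {"increments": [{"dx": 0.2, "dy": -2.3, "dz": 0, "roll": 0, "claw": 1}, {"dx": 0.4, "dy": -4.7, "dz": 0, "roll": 0, "claw": 1}, {"dx": 0.6, "dy": -7.0, "dz": 0, "roll": 0, "claw": 1}, {"dx": 0.8, "dy": -9.4, "dz": 0, "roll": 0, "claw": 1}, {"dx": 1, "dy": -12, "dz": 0, "roll": 0, "claw": 1}]}}

```text
clock: 1.98
tcp_pos: [0.4991, -0.225, 0.231]
orientation: [-0.0, -0.381, 0.924, 0.0]
wrist_force: [1.3, 0.2, 0.4]
finger_gap: 0.0853
grip_force: 0.0
```

Request:
{"fn": "send_rows", "kwargs": {"increments": [{"dx": 0.5, "dy": -2, "dz": 0, "roll": 0, "claw": 1}, {"dx": 1, "dy": -3.5, "dz": 0, "roll": 0, "claw": 1}, {"dx": 1, "dy": -3.5, "dz": 0, "roll": 0, "claw": 1}, {"dx": 1, "dy": -3.5, "dz": 0, "roll": 0, "claw": 1}, {"dx": 1, "dy": -3.5, "dz": 0, "roll": 0, "claw": 1}]}}

```text
clock: 2.6
tcp_pos: [0.5241, -0.3094, 0.2314]
orientation: [-0.0, -0.382, 0.924, 0.0]
wrist_force: [0.2, 0.6, -0.3]
finger_gap: 0.0853
grip_force: 0.0
```

Run:
```python
from h import *
s=get_state();print(s["tcp_pos"],s["orientation"])
c=read_camera("wrist");pickle.dump(c,open("w1.pkl","wb"));im=c["image"];cv2.imwrite("pics/w1.png",im)
print(c["fx"],c["cx"],c["cy"],ray(c,c["cx"],c["cy"],True))
for nm,k in(("Y",Y),("G",G)):
    m=cv2.morphologyEx(mask(im,*k),cv2.MORPH_CLOSE,np.ones((25,25)))
    for a,ce,bm in blobs(m,100): print(nm,a,ce.round(1),rect(c,bm,.007,True))
```

```text
[ 0.52411425 -0.3094336   0.23142232] [-1.10618390e-04 -3.81868297e-01  9.24216685e-01  3.31935548e-04]
371.64829954431775 322.08081197494636 238.36933496522252 (array([ 0.47056425, -0.36389332,  0.37455069]), array([ 0.21368488,  0.21306845, -0.95338377]))
Y 851 [366.6 138.3] (array([ 448.7, -323.3]), array([39.9, 28. ]), -70.9)
Y 426 [266.2 207.5] (array([ 574.3, -344.6]), array([40.1, 28.5]), 47.4)
G 501 [429.1 207.7] (array([ 450.2, -222.9]), array([39.3, 26.8]), 79.8)
G 658 [342.9 279.8] (array([ 572.4, -230.6]), array([39. , 27.7]), -79.6)
```

View pics/w1.png

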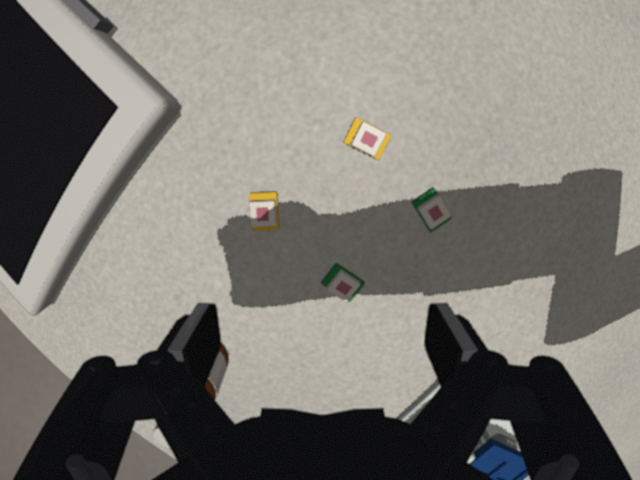

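Wrist view: A at (264,211) and B at (367,138) are clean, with rectangle sizes matching 40x28.5. Next, grasp A across its wax.

Request:
{"fn": "send_rows", "kwargs": {"increments": [{"dx": 1, "dy": -0.7, "dz": -1.5, "roll": 0.15, "claw": 1}, {"dx": 2, "dy": -1.4, "dz": -3.5, "roll": 0.3, "claw": 0.6}, {"dx": 2, "dy": -1.4, "dz": -5.3, "roll": 0.3, "claw": 0.3}, {"dx": 2, "dy": -1.4, "dz": -6.8, "roll": 0.3, "claw": 0.2}, {"dx": 2, "dy": -1.4, "dz": -7.5, "roll": 0.3, "claw": 0.2}], "grip_force": 30}}

```text
clock: 3.28
tcp_pos: [0.5733, -0.3438, 0.0417]
orientation: [-0.001, -0.401, 0.916, 0.002]
wrist_force: [-0.5, 0.0, 1.1]
finger_gap: 0.0513
grip_force: 0.0
```

Run:
```python
from h import *
s=get_state();print(s["tcp_pos"],s["orientation"],s["finger_gap"])
c=read_camera("wrist");im=c["image"];cv2.imwrite("pics/w2.png",im)
for nm,k in(("Y",Y),):
    m=cv2.morphologyEx(mask(im,*k),cv2.MORPH_CLOSE,np.ones((45,45)))
    for a,ce,bm in blobs(m,100): print(nm,a,ce.round(1),rect(c,bm,.007,True))
```

```text
[ 0.57326828 -0.34380822  0.0416685 ] [-8.53991873e-04 -4.01109948e-01  9.16028040e-01  1.64634671e-03] 0.051336672193005084
Y 1525 [505.2 143.3] (array([ 449.4, -324.1]), array([41.6, 28.9]), -71.6)
Y 1020 [320.4 245.9] (array([ 564.1, -355.7]), array([28.1, 12.3]), -43.9)
Y 158 [320.5 307.9] (array([ 587.1, -331.1]), array([27.6,  2.5]), -42.7)
```

View pics/w2.png

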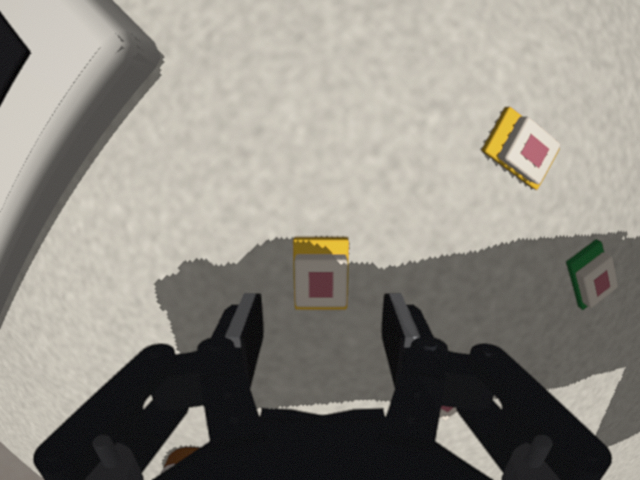

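Wrist view: A lies centred between the fingers at (321,285) and is well aligned, with its centre at about (574.7,-344.4). Descend and close.

Request:
{"fn": "send_rows", "kwargs": {"increments": [{"dx": 0, "dy": 0, "dz": -0.8, "roll": 0, "claw": 0.2}, {"dx": 0, "dy": 0, "dz": -1.4, "roll": 0, "claw": 0.1}, {"dx": 0, "dy": 0, "dz": -1.4, "roll": 0, "claw": -0.2}, {"dx": 0, "dy": 0, "dz": -1.4, "roll": 0, "claw": -0.6}, {"dx": 0, "dy": 0, "dz": -1.4, "roll": 0, "claw": -0.6}]}}

```text
clock: 3.95
tcp_pos: [0.575, -0.3462, 0.0099]
orientation: [0.0, -0.401, 0.916, -0.001]
wrist_force: [0.5, 0.4, 0.7]
finger_gap: 0.0248
grip_force: 31.0
```

Request:
{"fn": "send_rows", "kwargs": {"increments": [{"dx": 0, "dy": 0, "dz": 0, "roll": 0, "claw": -0.6}, {"dx": 0, "dy": 0, "dz": 0, "roll": 0, "claw": -0.6}, {"dx": 0, "dy": 0, "dz": 0, "roll": 0, "claw": -0.6}, {"dx": 0, "dy": 0, "dz": 0.3, "roll": 0, "claw": -0.6}, {"dx": 0, "dy": 0, "dz": 1, "roll": 0, "claw": -0.6}]}}

```text
clock: 4.58
tcp_pos: [0.5734, -0.345, 0.0333]
orientation: [-0.001, -0.401, 0.916, 0.001]
wrist_force: [-0.6, 0.0, -0.9]
finger_gap: 0.0248
grip_force: 31.0
```

Request:
{"fn": "send_rows", "kwargs": {"increments": [{"dx": 0, "dy": 0, "dz": 2, "roll": 0, "claw": -0.6}, {"dx": 0, "dy": 0.6, "dz": 4, "roll": 0.8, "claw": -0.6}, {"dx": 0, "dy": 2.5, "dz": 5.5, "roll": 1.8, "claw": -0.6}, {"dx": 0.3, "dy": 4.6, "dz": 6.5, "roll": 2.8, "claw": -0.6}, {"dx": 0.6, "dy": 6.8, "dz": 6.5, "roll": 4, "claw": -0.6}]}}

```text
clock: 5.2
tcp_pos: [0.5909, -0.1752, 0.2006]
orientation: [0.002, -0.639, 0.769, -0.003]
wrist_force: [1.0, 0.2, -1.3]
finger_gap: 0.0252
grip_force: 31.0
```

Request:
{"fn": "send_rows", "kwargs": {"increments": [{"dx": 0.1, "dy": 2.2, "dz": 0, "roll": 1, "claw": -0.6}, {"dx": 0.3, "dy": 4.4, "dz": 0, "roll": 2, "claw": -0.6}, {"dx": 0.5, "dy": 6.6, "dz": 0, "roll": 2.5, "claw": -0.6}, {"dx": 0.6, "dy": 8, "dz": 0, "roll": 2.5, "claw": -0.6}, {"dx": 0.6, "dy": 8, "dz": 0, "roll": 2.5, "claw": -0.6}]}}

```text
clock: 5.82
tcp_pos: [0.6043, 0.027, 0.1975]
orientation: [-0.0, 0.763, -0.646, 0.0]
wrist_force: [0.2, -0.1, -0.1]
finger_gap: 0.0247
grip_force: 31.0
```

```bash
cat > look.py <<'E'
from h import *
import sys
n=sys.argv[1];s=get_state();q=s["orientation"];print(s["tcp_pos"].round(4),"toolY",np.degrees(2*np.arctan2(q[2],q[1])-np.pi/2).round(1)%180,s["finger_gap"])
c=read_camera("wrist");pickle.dump(c,open(n+".pkl","wb"));im=c["image"];cv2.imwrite(f"pics/{n}.png",im)
for nm,k,z in(("Y",Y,.007),("B",B,.082),("R",RD,.062)):
    for a,ce,bm in blobs(mask(im,*k),100): print(nm,a,ce.round(1),rect(c,bm,z,True))
E
python3 look.py w3
```

```text
[0.6043 0.027  0.1975] toolY 9.5 0.024694041148983534
Y 1424 [321.7 270.2] (array([595.3,  90.2]), array([64.6, 30.6]), 10.5)
B 14019 [109.2 176.5] (array([782.2,  13. ]), array([133.3,  86.6]), -86.6)
B 723 [274.1 280.7] (array([634.2,  73.7]), array([31.8, 18.6]), -81.6)
B 3430 [316.5 372.5] (array([593. , 154.5]), array([63.4, 61.6]), -79.9)
```

View pics/w3.png

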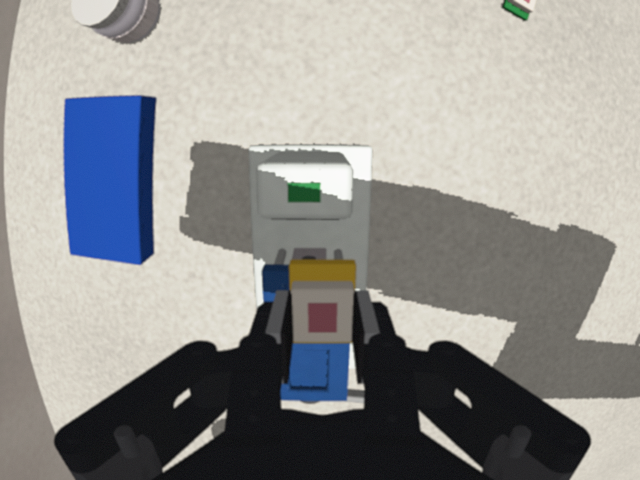

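Wrist view: the cassette is held straight (long side along the image vertical). The base's far corners are at (250,146) and (371,146), and the plate is partly visible around the fingers. I'll cast these edges to refine the stage pose.

Run:
```python
from h import *
c=pickle.load(open("w3.pkl","rb"));im=c["image"]
a,b=[onz(c,u,v,.014,True)[:2]*1000 for u,v in((250,146),(371,146))]
print(a,b,np.hypot(*(a-b)))
d=(a-b)/np.hypot(*(a-b));n=np.array([-d[1],d[0]]);print("yaw",np.degrees(np.arctan2(d[1],d[0])),"origin",(a+b)/2+155*n)
m=mask(im,*B)
for A,ce,bm in blobs(m,100)[1:]:
    v,u=np.nonzero(bm);p=np.array([onz(c,x,y,.082,True)[:2]*1000 for x,y in zip(u,v)])
    th=np.radians(9);X=p@[np.cos(th),np.sin(th)];Yy=p@[-np.sin(th),np.cos(th)]
    print(A,"x",np.percentile(X,[.5,99.5]),"y",np.percentile(Yy,[.5,99.5]))
# held cassette ends in stage axes, its top of base at TCP z -.0095+.007
s=get_state();zt=s["tcp_pos"][2]-.0095+.007
for A,ce,bm in blobs(mask(im,*Y),100):print("held far strip",rect(c,bm,zt,True))
t=pickle.load(open("top0.pkl","rb"))
for A,ce,bm in blobs(mask(t["image"],*B),1000):
    r=rect(t,bm,.082); print(A,r)
th=np.radians(9);print("tcp stage-axes",s["tcp_pos"][:2]*1000@np.array([[np.cos(th),-np.sin(th)],[np.sin(th),np.cos(th)]]))
```

```text
[678.11010174 -21.02348348] [573.05555199 -38.04017433] 106.42380462743344
yaw 9.200832575273578 origin [600.79901942 123.47393206]
723 x [628.56220322 647.20501318] y [-42.16426784 -10.67114146]
3430 x [579.77791276 638.56807394] y [28.01147105 90.94407323]
held far strip (array([608. ,  11.8]), array([28.2, 13.4]), 10.5)
2441 (array([802.6,  26.5]), array([151.6,  90.7]), -86.7)
1622 (array([600.7, 123.2]), array([128.6,  68.3]), -81.1)
tcp stage-axes [600.90199374 -69.42282842]
```

```bash
cat > held.py <<'E'
from h import *
import sys
c=pickle.load(open(sys.argv[1]+".pkl","rb"));im=c["image"];t=np.array(eval(sys.argv[2]));th=np.radians(9.1)
S=np.array([[np.cos(th),-np.sin(th)],[np.sin(th),np.cos(th)]])
st=lambda u,v,z:(onz(c,u,v,z,True)[:2]*1000-t[:2]*1000)@S
z0=t[2]-.0095
for A,ce,bm in blobs(mask(im,(165,60,40),(180,255,255)),60):
    v,u=np.nonzero(bm)
    if 230<ce[0]<400 and 250<ce[1]: print("label",A,ce,st(*ce,z0+.017),"extent",u.min(),u.max(),v.min(),v.max())
for A,ce,bm in blobs(mask(im,*Y),100):
    if ce[1]>200:
        v,u=np.nonzero(bm);um=int(np.median(u));col=v[u==um];print("strip rows",col.min(),col.max(),"z bottom",st(um,col.min()-.5,z0),"inner",st(um,col.max()+.5,z0+.007))
        g=cv2.cvtColor(im,cv2.COLOR_BGR2HSV)[col.min()-2:col.max()+90:1,um];print([tuple(map(int,x)) for x in g[::3]])
E
python3 held.py w3 "[.6043,.027,.1975]"
```

```text
label 774 [322.04005168 317.30361757] [1.04616661 0.06567051] extent 308 336 303 331
strip rows 260 280 z bottom [  1.66170152 -19.34185815] inner [  1.59180461 -12.36993139]
[(15, 39, 91), (23, 197, 109), (22, 194, 125), (23, 195, 132), (23, 197, 131), (23, 197, 132), (23, 197, 131), (22, 183, 131), (17, 37, 109), (18, 28, 110), (16, 28, 117), (16, 29, 132), (17, 27, 133), (18, 25, 133), (17, 27, 133), (0, 61, 108), (176, 107, 100), (175, 111, 101), (176, 104, 101), (174, 109, 101), (176, 104, 103), (175, 106, 103), (175, 104, 103), (176, 107, 100), (176, 106, 101), (12, 34, 128), (16, 29, 132), (15, 27, 133), (21, 71, 115), (108, 176, 149), (108, 173, 149), (108, 176, 142), (108, 177, 147), (108, 174, 145), (108, 177, 144), (107, 177, 143), (108, 172, 145), (108, 177, 144)]
```

The cassette sits within about 1 mm of the TCP. Next is the placement over the reader pocket.

Request:
{"fn": "send_rows", "kwargs": {"increments": [{"dx": 0, "dy": 1.5, "dz": 0, "roll": -0.05, "claw": -0.6}, {"dx": 0, "dy": 2.64, "dz": 0, "roll": -0.1, "claw": -0.6}, {"dx": 0, "dy": 2.64, "dz": -1.8, "roll": -0.1, "claw": -0.6}, {"dx": 0, "dy": 2.64, "dz": -3.4, "roll": -0.1, "claw": -0.6}, {"dx": 0, "dy": 2.64, "dz": -3.9, "roll": -0.1, "claw": -0.6}]}}

```text
clock: 6.5
tcp_pos: [0.6026, 0.0889, 0.0966]
orientation: [0.002, 0.757, -0.654, -0.002]
wrist_force: [-0.2, -0.3, -0.3]
finger_gap: 0.0252
grip_force: 31.0
```

Request:
{"fn": "send_rows", "kwargs": {"increments": [{"dx": 0, "dy": 0, "dz": 0, "roll": 0, "claw": -0.6}, {"dx": 0, "dy": 0, "dz": -0.1, "roll": 0, "claw": -0.6}, {"dx": 0, "dy": 0, "dz": -0.2, "roll": 0, "claw": -0.6}, {"dx": 0, "dy": 0, "dz": -0.3, "roll": 0, "claw": -0.6}, {"dx": 0, "dy": 0, "dz": -0.4, "roll": 0, "claw": -0.6}]}}

```text
clock: 7.12
tcp_pos: [0.6049, 0.0905, 0.0899]
orientation: [-0.001, 0.757, -0.653, 0.0]
wrist_force: [-3.8, 2.3, 12.4]
finger_gap: 0.0248
grip_force: 32.5
```

```bash
python3 look.py w4; python3 held.py w4 "get_state()['tcp_pos']"|head -3; python3 -c "
from workcell import *
s=get_state();print(s['wrist_force'])"
```

```text
[0.6049 0.0905 0.0899] toolY 8.400000000000006 0.024796115664521154
Y 1451 [322.3 270.3] (array([603.2, 109.2]), array([44.4, 21.6]), 9.5)
B 22150 [ 48.9 119.1] (array([759.4,  21.6]), array([120.6,  76.7]), -86.8)
B 8818 [318.7 257.6] (array([608.4,  80.9]), array([68.9, 51.3]), 9.3)
B 5010 [321.9 380.2] (array([598.9, 138.4]), array([48.6, 45.8]), -81.4)
R 122 [458.5 451.9] (array([486. , 215.7]), array([24.1,  6.1]), -42.7)
label 776 [322.30541237 317.34536082] [0.96243589 0.07499777] extent 308 336 304 331
strip rows 260 280 z bottom [  0.91228024 -19.33121069] inner [  0.97372391 -12.36844482]
[(116, 31, 57), (23, 204, 101), (22, 197, 115), (22, 197, 123), (22, 199, 123), (22, 192, 125), (23, 195, 124), (22, 181, 124), (20, 37, 103), (16, 27, 105), (19, 33, 108), (15, 29, 124), (19, 28, 126), (19, 29, 125), (18, 30, 126), (6, 50, 108), (176, 106, 96), (175, 108, 97), (174, 110, 95), (175, 106, 96), (176, 105, 95), (174, 113, 95), (174, 108, 97), (175, 105, 95), (175, 102, 95), (14, 32, 120), (15, 25, 123), (16, 27, 125), (21, 30, 85), (108, 182, 66), (108, 180, 68), (108, 185, 69), (108, 182, 70), (108, 171, 70), (108, 174, 69), (107, 178, 70), (108, 188, 69), (107, 186, 67)]
[-2.20166528 -0.20913223  9.69484269]
```

View pics/w4.png

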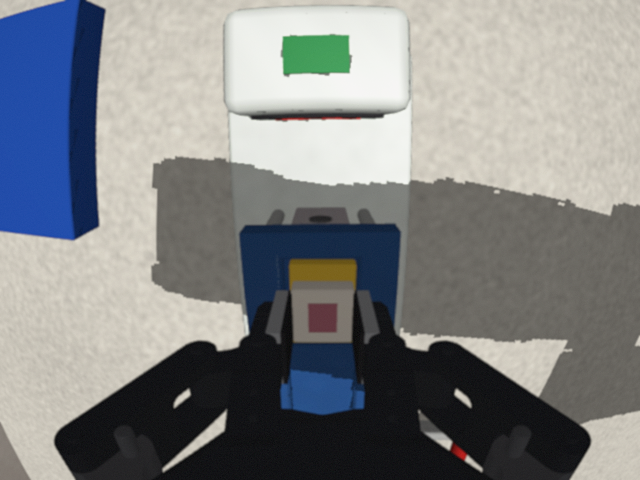

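Wrist view: cassette A touches at the pocket (contact 12 N) and is not yet seated. The plate's near corners are at (242,228) and (399,226), and the cassette's near edge is at row 260. I'll measure the misfit relative to the plate.

Run:
```python
from h import *
c=pickle.load(open("w4.pkl","rb"));im=c["image"];th=np.radians(9.1)
S=np.array([[np.cos(th),-np.sin(th)],[np.sin(th),np.cos(th)]])
hsv=cv2.cvtColor(im,cv2.COLOR_BGR2HSV)
print("col 265",[tuple(map(int,x)) for x in hsv[222:240,265]])
m=mask(im,*B);st=lambda u,v,z:(onz(c,u,v,z,True)[:2]*1000@S).round(1)
for r in(236,244,250):
    u=np.nonzero(m[r,150:450])[0]+150;print(r,u.min(),u.max(),st(u.min()-.5,r,.082),st(u.max()+.5,r,.082))
y=mask(im,*Y)
for r in(262,266,272,278):
    u=np.nonzero(y[r])[0];print("Y",r,u.min(),u.max(),st(u.min()-.5,r,.0874),st(u.max()+.5,r,.0874),st(u.mean(),r,.0804))
for v in(225,226,228,230,231,232,233): print(v,st(300,v,.082),st(300,v,.068))
print(st(300,259.5,.0804))
```

```text
col 265 [(42, 10, 122), (40, 7, 115), (90, 5, 94), (113, 58, 70), (108, 168, 56), (107, 189, 58), (107, 173, 59), (108, 183, 57), (106, 188, 57), (108, 176, 58), (107, 181, 62), (108, 169, 68), (109, 164, 70), (106, 186, 70), (108, 183, 71), (108, 174, 72), (108, 168, 73), (108, 176, 71)]
236 240 399 [648.1 -37.2] [578.9 -36.5]
244 241 398 [647.9 -33.6] [579.2 -32.9]
250 242 398 [647.7 -30.8] [579.  -30.1]
Y 262 290 355 [626.2 -27.2] [598.4 -26.9] [612.3 -24.4]
Y 266 289 356 [626.7 -25.4] [597.9 -25.1] [612.3 -22.5]
Y 272 289 355 [626.8 -22.6] [598.3 -22.4] [612.6 -19.6]
Y 278 289 355 [626.9 -19.9] [598.2 -19.6] [612.6 -16.7]
225 [621.6 -41.8] [622.6 -38. ]
226 [621.6 -41.4] [622.6 -37.5]
228 [621.7 -40.5] [622.6 -36.5]
230 [621.7 -39.6] [622.6 -35.6]
231 [621.7 -39.2] [622.6 -35.1]
232 [621.7 -38.7] [622.6 -34.6]
233 [621.7 -38.3] [622.7 -34.1]
[622.2 -25.7]
```

Cassette is about 2.4 mm short in y and 1 mm in x. Lift slightly, shift, and lower again.

Request:
{"fn": "send_rows", "kwargs": {"increments": [{"dx": 0, "dy": 0, "dz": 0.15, "roll": 0, "claw": -0.6}, {"dx": 0.02, "dy": 0.1, "dz": 0.15, "roll": 0.05, "claw": -0.6}, {"dx": 0.02, "dy": 0.1, "dz": 0.1, "roll": 0.08, "claw": -0.6}, {"dx": 0.02, "dy": 0.1, "dz": 0, "roll": 0.08, "claw": -0.6}, {"dx": 0.02, "dy": 0.1, "dz": -0.1, "roll": 0.08, "claw": -0.6}]}}

```text
clock: 7.8
tcp_pos: [0.6046, 0.0928, 0.0858]
orientation: [0.0, 0.761, -0.649, -0.0]
wrist_force: [0.7, -0.1, -1.3]
finger_gap: 0.0247
grip_force: 31.0
```

Request:
{"fn": "send_rows", "kwargs": {"increments": [{"dx": 0, "dy": 0, "dz": -0.04, "roll": 0, "claw": -0.6}, {"dx": 0, "dy": 0, "dz": -0.08, "roll": 0, "claw": -0.6}, {"dx": 0, "dy": 0, "dz": -0.1, "roll": 0, "claw": -0.6}, {"dx": 0, "dy": 0, "dz": -0.1, "roll": 0, "claw": -0.6}, {"dx": 0, "dy": 0, "dz": -0.1, "roll": 0, "claw": -0.6}]}}

```text
clock: 8.43
tcp_pos: [0.6049, 0.0927, 0.0841]
orientation: [0.0, 0.761, -0.649, 0.0]
wrist_force: [-1.4, -0.3, 2.8]
finger_gap: 0.0248
grip_force: 31.3
```

Seated. Release and go up, then on to B.

Request:
{"fn": "send_rows", "kwargs": {"increments": [{"dx": 0, "dy": 0, "dz": 0, "roll": 0, "claw": -0.3}, {"dx": 0, "dy": 0, "dz": 0, "roll": 0, "claw": 0}, {"dx": 0, "dy": 0, "dz": 0, "roll": 0, "claw": 0.1}, {"dx": 0, "dy": 0, "dz": 1, "roll": 0, "claw": 0.1}, {"dx": 0, "dy": 0, "dz": 3, "roll": 0, "claw": 0.1}]}}

```text
clock: 9.05
tcp_pos: [0.603, 0.0927, 0.157]
orientation: [0.002, 0.761, -0.649, -0.002]
wrist_force: [0.7, 0.2, 0.5]
finger_gap: 0.0468
grip_force: 0.0
```

Request:
{"fn": "send_rows", "kwargs": {"increments": [{"dx": 0, "dy": 0, "dz": 1.8, "roll": 0, "claw": 0.1}, {"dx": 0, "dy": -2, "dz": 2, "roll": 0, "claw": 0.1}, {"dx": -0.5, "dy": -4.4, "dz": 2, "roll": 0, "claw": 0.1}, {"dx": -1, "dy": -5, "dz": 2, "roll": 0, "claw": 0.1}, {"dx": -1, "dy": -5, "dz": 2, "roll": 0, "claw": 0.1}]}}

```text
clock: 9.68
tcp_pos: [0.579, -0.033, 0.2088]
orientation: [0.0, 0.76, -0.65, -0.0]
wrist_force: [0.1, 0.1, -0.3]
finger_gap: 0.0473
grip_force: 0.0
```

```bash
python3 look.py w5
```

```text
[ 0.579  -0.033   0.2088] toolY 8.900000000000006 0.0473019726972343
Y 263 [278.8 347.8] (array([603.8, 146.6]), array([53.6, 24.8]), -81.4)
B 11355 [ 95.  228.4] (array([778.6,   2.9]), array([137. ,  88.8]), -86.6)
B 3313 [288.5 370.1] (array([596.7, 104.2]), array([109.3,  53.9]), -82.0)
```

View pics/w5.png

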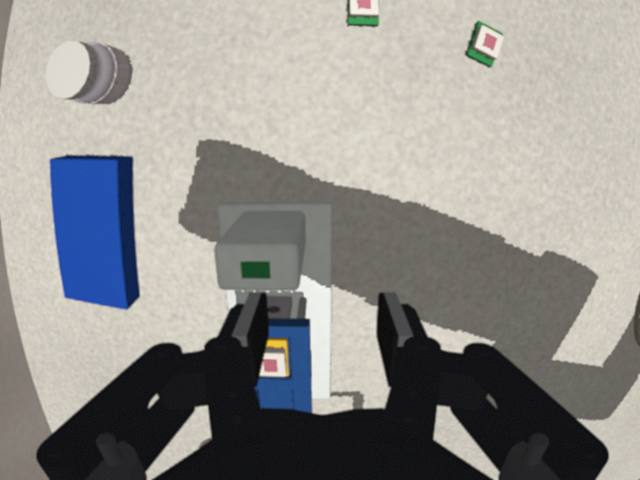

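Wrist view: A sits in the reader pocket, label at (271,365), and looks flat. Now to B.

Request:
{"fn": "send_rows", "kwargs": {"increments": [{"dx": -1, "dy": -2.2, "dz": 0, "roll": 0.3, "claw": 0.2}, {"dx": -2, "dy": -4.4, "dz": 0, "roll": 0.6, "claw": 0.2}, {"dx": -3, "dy": -6.6, "dz": 0, "roll": 1, "claw": 0.2}, {"dx": -4, "dy": -8.8, "dz": 0, "roll": 1.28, "claw": 0.2}, {"dx": -5.1, "dy": -11, "dz": 0, "roll": 1.28, "claw": 0.2}]}}

```text
clock: 10.35
tcp_pos: [0.4528, -0.3076, 0.2089]
orientation: [-0.0, 0.817, -0.577, 0.0]
wrist_force: [1.3, -0.3, 0.2]
finger_gap: 0.0511
grip_force: 0.0
```

Request:
{"fn": "send_rows", "kwargs": {"increments": [{"dx": -0.11, "dy": -0.6, "dz": -1.5, "roll": 0, "claw": 0.2}, {"dx": -0.11, "dy": -0.6, "dz": -3.5, "roll": 0, "claw": 0.2}, {"dx": -0.11, "dy": -0.6, "dz": -5.5, "roll": 0, "claw": 0.2}, {"dx": -0.11, "dy": -0.6, "dz": -6.6, "roll": 0, "claw": 0.2}, {"dx": -0.11, "dy": -0.6, "dz": -6.6, "roll": 0, "claw": 0.2}]}}

```text
clock: 10.98
tcp_pos: [0.449, -0.3196, 0.0414]
orientation: [-0.001, 0.816, -0.578, -0.003]
wrist_force: [0.9, 0.5, 0.5]
finger_gap: 0.0513
grip_force: 0.0
```

```bash
python3 look.py w6
python3 - <<'E'
from h import *
c=pickle.load(open("w6.pkl","rb"))
m=cv2.morphologyEx(mask(c["image"],*Y),cv2.MORPH_CLOSE,np.ones((75,75)))
for a,ce,bm in blobs(m,100): print(a,ce,rect(c,bm,.007,True))
for a,ce,bm in blobs(mask(c["image"],(165,60,40),(180,255,255)),60): print("label",ce,onz(c,*ce,.017,True))
E
```

```text
[ 0.449  -0.3196  0.0414] toolY 19.400000000000006 0.05129020850672163
Y 1001 [326.6 241.2] (array([ 452.7, -335.5]), array([28.1, 16.6]), 19.4)
Y 186 [326.2 303.1] (array([ 443.3, -305.8]), array([29.,  9.]), 4.6)
3964 [326.95660949 268.28708375] (array([ 448.7, -324. ]), array([41. , 28.1]), -70.7)
label [327.73958333 279.92013889] [ 0.44827611 -0.32297819  0.017     ]
label [ 89.27272727 341.73593074] [ 0.57359497 -0.22907298  0.017     ]
```

Request:
{"fn": "send_rows", "kwargs": {"increments": [{"dx": 0, "dy": 0, "dz": -0.8, "roll": 0, "claw": 0.2}, {"dx": 0, "dy": 0, "dz": -1.4, "roll": 0, "claw": 0.1}, {"dx": 0, "dy": 0, "dz": -1.4, "roll": 0, "claw": -0.2}, {"dx": 0, "dy": 0, "dz": -1.4, "roll": 0, "claw": -0.6}, {"dx": 0, "dy": 0, "dz": -1.4, "roll": 0, "claw": -0.6}]}}

```text
clock: 11.65
tcp_pos: [0.4501, -0.3227, 0.0097]
orientation: [0.0, 0.816, -0.579, 0.001]
wrist_force: [0.1, 0.1, 0.2]
finger_gap: 0.025
grip_force: 30.3
```

Request:
{"fn": "send_rows", "kwargs": {"increments": [{"dx": 0, "dy": 0, "dz": 0, "roll": 0, "claw": -0.6}, {"dx": 0, "dy": 0, "dz": 0, "roll": 0, "claw": -0.6}, {"dx": 0, "dy": 0, "dz": 0.5, "roll": 0, "claw": -0.6}, {"dx": 0, "dy": 0, "dz": 2.5, "roll": 0, "claw": -0.6}, {"dx": 0, "dy": 0, "dz": 4.8, "roll": 0, "claw": -0.6}]}}

```text
clock: 12.28
tcp_pos: [0.4487, -0.3215, 0.1297]
orientation: [-0.0, 0.816, -0.579, -0.001]
wrist_force: [1.8, 0.1, 0.0]
finger_gap: 0.0251
grip_force: 30.3
```

Request:
{"fn": "send_rows", "kwargs": {"increments": [{"dx": 0.6, "dy": 1.4, "dz": 1.5, "roll": 0, "claw": -0.6}, {"dx": 1.2, "dy": 3.4, "dz": 2.9, "roll": -0.3, "claw": -0.6}, {"dx": 1.8, "dy": 5.6, "dz": 2.9, "roll": -0.6, "claw": -0.6}, {"dx": 2.4, "dy": 7.8, "dz": 2.9, "roll": -0.9, "claw": -0.6}, {"dx": 3, "dy": 10, "dz": 2.9, "roll": -1.29, "claw": -0.6}]}}

```text
clock: 12.9
tcp_pos: [0.5248, -0.0705, 0.2022]
orientation: [-0.0, 0.76, -0.65, 0.0]
wrist_force: [0.6, -0.2, -0.6]
finger_gap: 0.025
grip_force: 30.3
```

Request:
{"fn": "send_rows", "kwargs": {"increments": [{"dx": 0.6, "dy": 2.2, "dz": 0, "roll": 0, "claw": -0.6}, {"dx": 1.4, "dy": 4.4, "dz": 0, "roll": 0, "claw": -0.6}, {"dx": 2.2, "dy": 6.6, "dz": 0, "roll": 0, "claw": -0.6}, {"dx": 2.86, "dy": 8.6, "dz": 0, "roll": 0, "claw": -0.6}, {"dx": 2.86, "dy": 9, "dz": 0, "roll": 0, "claw": -0.6}]}}

```text
clock: 13.52
tcp_pos: [0.5964, 0.1559, 0.2013]
orientation: [-0.0, 0.762, -0.648, -0.0]
wrist_force: [-0.4, -0.5, 0.2]
finger_gap: 0.025
grip_force: 30.3
```

Request:
{"fn": "send_rows", "kwargs": {"increments": [{"dx": 0, "dy": 0, "dz": -1, "roll": 0, "claw": -0.6}, {"dx": 0, "dy": 0, "dz": -2.5, "roll": 0, "claw": -0.6}, {"dx": 0, "dy": 0, "dz": -3.8, "roll": 0, "claw": -0.6}, {"dx": 0, "dy": 0, "dz": -4, "roll": 0, "claw": -0.6}, {"dx": 0, "dy": 0, "dz": -4, "roll": 0, "claw": -0.6}]}}

```text
clock: 14.15
tcp_pos: [0.5962, 0.1522, 0.1022]
orientation: [-0.0, 0.76, -0.65, 0.0]
wrist_force: [0.2, -0.0, 0.8]
finger_gap: 0.0248
grip_force: 30.3
```

```bash
python3 look.py w7; python3 held.py w7 "get_state()['tcp_pos']"|head -3|cut -c1-200
```

```text
[0.5962 0.1522 0.1022] toolY 8.900000000000006 0.02484830073293027
Y 1049 [323.5 126.5] (array([608.2,  77.8]), array([41.3, 12.2]), 10.1)
Y 645 [323.6 201.5] (array([600.3, 125.2]), array([40.8,  8.7]), 7.1)
Y 1449 [322.  269.6] (array([593.7, 175.9]), array([46.7, 22. ]), 9.0)
B 14590 [50.9 69.5] (array([763.4,  53.3]), array([88.2, 85.6]), -86.8)
B 22941 [322.2 187.3] (array([603.4, 112.9]), array([108.5,  69.4]), -81.3)
B 282 [321.8 345.8] (array([592.1, 185.4]), array([31.5,  2.6]), 9.1)
R 102 [464.8 399.5] (array([484.4, 233.3]), array([18.7,  4.5]), -38.8)
label 788 [322.14593909 316.62817259] [ 0.30293986 -0.73157706] extent 308 336 303 331
strip rows 197 206 z bottom [ -0.56378728 -47.61915434] inner [ -0.53039636 -44.91653127]
[(17, 44, 122), (22, 194, 134), (22, 192, 133), (22, 196, 133), (20, 101, 86), (108, 181, 72), (108, 175, 64), (108, 170, 75), (106, 171, 76), (107, 184, 72), (107, 176, 74), (107, 182, 73), (107, 185
```

View pics/w7.png

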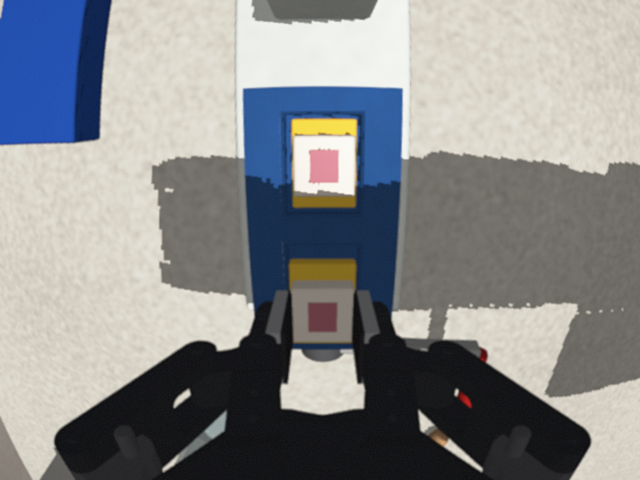

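Wrist view: A is flat inside its pocket, label at (323,166). B hangs over the lever pocket, label at (322,317), and the plate's near corners are at (244,88) and (403,88).

Run:
```python
from h import *
c=pickle.load(open("w7.pkl","rb"));im=c["image"];th=np.radians(9.1)
S=np.array([[np.cos(th),-np.sin(th)],[np.sin(th),np.cos(th)]])
st=lambda u,v,z:(onz(c,u,v,z,True)[:2]*1000@S).round(1)
hsv=cv2.cvtColor(im,cv2.COLOR_BGR2HSV);print([int(x) for x in hsv[80:100,300,2]])
print("corners",st(244,88,.082),st(403,88,.082))
m=mask(im,*B)
for r in(110,160,220,245):
    u=np.nonzero(m[r,200:450])[0]+200;print(r,u.min(),u.max(),(st(u.min()-.5,r,.082)+st(u.max()+.5,r,.082))/2)
for a,ce,bm in blobs(mask(im,(165,60,40),(180,255,255)),200): print("label",ce,st(*ce,.092),st(*ce,.1097))
# pocket A outline: darker edge rows at col 323, and columns at row 160
print("col",[int(x) for x in hsv[105:125,323,2]],[int(x) for x in hsv[203:220,323,2]]);print("row",[int(x) for x in hsv[150,278:296,2]],[int(x) for x in hsv[150,352:370,2]])
print("pocket2 col",[int(x) for x in hsv[232:262,323,2]])
print(st(323,211,.082),st(323,245,.082))
```

```text
[240, 239, 239, 240, 239, 227, 193, 167, 156, 157, 157, 158, 156, 157, 158, 157, 160, 157, 159, 156]
corners [647.7 -38.5] [578.4 -38.4]
110 244 401 [613.45 -28.55]
160 245 400 [613.55  -6.2 ]
220 248 397 [613.6   21.45]
245 250 395 [613.6  33.6]
label [323.60337079 165.64606742] [613.1  -4.3] [613.1  -6.2]
label [322.14593909 316.62817259] [613.8  65.8] [613.8  55.8]
col [160, 160, 161, 162, 161, 152, 132, 118, 109, 101, 123, 149, 148, 159, 228, 245, 248, 248, 247, 247] [134, 134, 131, 118, 86, 69, 76, 73, 68, 65, 65, 70, 72, 72, 74, 77, 75]
row [158, 157, 152, 143, 125, 113, 106, 87, 102, 139, 156, 157, 144, 107, 137, 190, 231, 244] [250, 246, 229, 172, 125, 78, 71, 75, 84, 102, 110, 123, 139, 156, 158, 160, 161, 161]
pocket2 col [75, 75, 75, 76, 75, 75, 74, 75, 73, 78, 74, 72, 70, 72, 74, 74, 75, 75, 74, 76, 75, 74, 73, 75, 75, 72, 64, 91, 107, 110]
[613.4  17.4] [613.4  33.5]
```

Aligned within 1 mm. Lower into the pocket.

Request:
{"fn": "send_rows", "kwargs": {"increments": [{"dx": -0.01, "dy": 0.02, "dz": -0.15, "roll": 0, "claw": -0.6}, {"dx": -0.01, "dy": 0.02, "dz": -0.3, "roll": 0, "claw": -0.6}, {"dx": -0.01, "dy": 0.02, "dz": -0.45, "roll": 0, "claw": -0.6}, {"dx": -0.01, "dy": 0.02, "dz": -0.6, "roll": 0, "claw": -0.6}, {"dx": -0.01, "dy": 0.02, "dz": -0.7, "roll": 0, "claw": -0.6}]}}

```text
clock: 14.82
tcp_pos: [0.5957, 0.1533, 0.0838]
orientation: [0.0, 0.76, -0.65, -0.0]
wrist_force: [-4.8, -0.7, 15.9]
finger_gap: 0.0251
grip_force: 31.9
```

Request:
{"fn": "send_rows", "kwargs": {"increments": [{"dx": 0, "dy": 0, "dz": 0, "roll": 0, "claw": -0.6}, {"dx": 0, "dy": 0, "dz": 0, "roll": 0, "claw": -0.6}, {"dx": 0, "dy": 0, "dz": 0, "roll": 0, "claw": -0.6}, {"dx": 0, "dy": 0, "dz": 0, "roll": 0, "claw": -0.6}, {"dx": 0, "dy": 0, "dz": 0, "roll": 0, "claw": -0.6}]}}

```text
clock: 15.45
tcp_pos: [0.5958, 0.1533, 0.0839]
orientation: [0.0, 0.76, -0.65, -0.0]
wrist_force: [-2.3, 0.1, 3.7]
finger_gap: 0.025
grip_force: 30.7
```

B seated. Release, lift, then move over the red crossbar.

Request:
{"fn": "send_rows", "kwargs": {"increments": [{"dx": 0, "dy": 0, "dz": 0, "roll": 0, "claw": -0.3}, {"dx": 0, "dy": 0, "dz": 0, "roll": 0, "claw": 0}, {"dx": 0, "dy": 0, "dz": 0, "roll": 0, "claw": 0.1}, {"dx": 0, "dy": 0, "dz": 1, "roll": 0, "claw": 0.1}, {"dx": 0, "dy": 0, "dz": 3, "roll": 0, "claw": 0.1}]}}

```text
clock: 16.08
tcp_pos: [0.594, 0.153, 0.157]
orientation: [0.002, 0.76, -0.65, -0.002]
wrist_force: [-0.1, -0.4, -0.4]
finger_gap: 0.0469
grip_force: 0.0
```

Request:
{"fn": "send_rows", "kwargs": {"increments": [{"dx": -0.5, "dy": 0.3, "dz": 1, "roll": 0, "claw": 0.1}, {"dx": -2, "dy": 1.2, "dz": 1, "roll": 0, "claw": 0.1}, {"dx": -4, "dy": 2.4, "dz": 1, "roll": 0, "claw": 0.1}, {"dx": -4.38, "dy": 2.72, "dz": 1, "roll": 0, "claw": 0.1}, {"dx": -4.38, "dy": 2.72, "dz": 1, "roll": 0, "claw": 0.1}]}}

```text
clock: 16.7
tcp_pos: [0.4863, 0.2218, 0.1842]
orientation: [-0.0, 0.761, -0.649, 0.0]
wrist_force: [-0.3, 1.0, -1.0]
finger_gap: 0.0473
grip_force: 0.0
```

```bash
python3 look.py w8
python3 - <<'E'
from h import *
c=pickle.load(open("w8.pkl","rb"));cv2.imwrite("pics/w8.png",c["image"])
t=read_camera("top");cv2.imwrite("pics/t8.png",cv2.resize(t["image"][150:310,180:400],None,fx=3.5,fy=3.5))
E
```

```text
[0.4863 0.2218 0.1842] toolY 9.099999999999994 0.04728221010055762
Y 883 [185.3  37.3] (array([637.8,  76.7]), array([53.7, 38.9]), -80.5)
Y 926 [184.7 119. ] (array([626.1, 155.4]), array([51.9, 39.1]), -80.8)
B 4474 [33.  31.6] (array([755.6,  83.8]), array([102.8,  64.1]), -3.7)
B 10727 [185.8  86.2] (array([599.7, 124.3]), array([126.8,  71.8]), -80.9)
R 1203 [324.1 228.5] (array([486.1, 221.9]), array([60.6, 11.9]), -81.2)
```

View pics/w8.png

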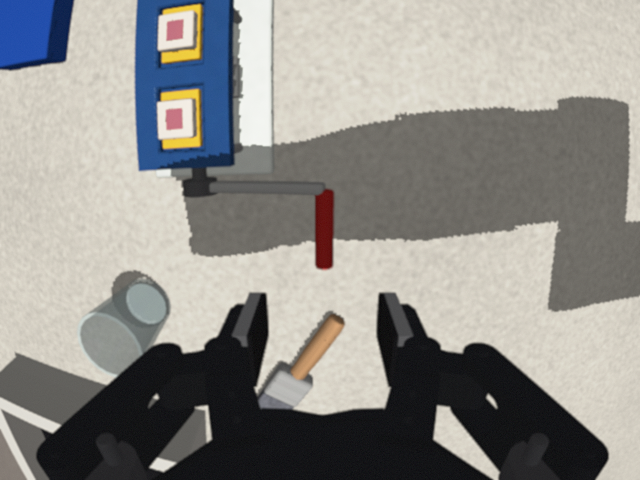

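Wrist view: both cassettes sit in their pockets (labels at (175,30) and (174,119)), and the bar runs from (323,190) to (323,268), centred under the gripper at (486,222) mm. Descend and pinch.

Request:
{"fn": "send_rows", "kwargs": {"increments": [{"dx": 0, "dy": 0, "dz": -1.5, "roll": 0, "claw": 0.1}, {"dx": 0, "dy": 0, "dz": -3.5, "roll": 0, "claw": 0.1}, {"dx": 0, "dy": 0, "dz": -5, "roll": 0, "claw": 0.1}, {"dx": 0, "dy": 0, "dz": -5.6, "roll": 0, "claw": 0.1}, {"dx": 0, "dy": 0, "dz": -5.6, "roll": 0, "claw": -0.3}], "grip_force": 20}}

```text
clock: 17.42
tcp_pos: [0.4866, 0.2206, 0.0431]
orientation: [0.001, 0.76, -0.65, -0.0]
wrist_force: [0.1, 0.4, 0.0]
finger_gap: 0.0308
grip_force: 0.0
```

Request:
{"fn": "send_rows", "kwargs": {"increments": [{"dx": 0, "dy": 0, "dz": 0, "roll": 0, "claw": -0.9}, {"dx": 0, "dy": 0, "dz": 0, "roll": 0, "claw": -0.9}, {"dx": 0, "dy": 0, "dz": 0, "roll": 0, "claw": -0.9}, {"dx": 0, "dy": 0, "dz": 0, "roll": 0, "claw": -0.9}, {"dx": 0, "dy": 0, "dz": 0, "roll": 0, "claw": -0.9}]}}

```text
clock: 18.05
tcp_pos: [0.4853, 0.2209, 0.0449]
orientation: [0.001, 0.76, -0.649, -0.0]
wrist_force: [-6.1, -2.5, 0.7]
finger_gap: 0.0128
grip_force: 20.9
```

Request:
{"fn": "send_rows", "kwargs": {"increments": [{"dx": 0.06, "dy": 0.01, "dz": 0.27, "roll": 0, "claw": -0.9}, {"dx": 0.13, "dy": 0.02, "dz": 0.54, "roll": 0, "claw": -0.9}, {"dx": 0.23, "dy": 0.04, "dz": 0.8, "roll": 0, "claw": -0.9}, {"dx": 0.34, "dy": 0.05, "dz": 1.06, "roll": 0, "claw": -0.9}, {"dx": 0.47, "dy": 0.075, "dz": 1.31, "roll": 0, "claw": -0.9}]}}

```text
clock: 18.68
tcp_pos: [0.4951, 0.2225, 0.0765]
orientation: [0.002, 0.76, -0.649, -0.002]
wrist_force: [-8.2, -2.0, -2.6]
finger_gap: 0.0131
grip_force: 19.9
```

Request:
{"fn": "send_rows", "kwargs": {"increments": [{"dx": 0.15, "dy": 0.02, "dz": 0.24, "roll": 0, "claw": -0.9}, {"dx": 0.31, "dy": 0.05, "dz": 0.46, "roll": 0, "claw": -0.9}, {"dx": 0.485, "dy": 0.08, "dz": 0.68, "roll": 0, "claw": -0.9}, {"dx": 0.68, "dy": 0.11, "dz": 0.88, "roll": 0, "claw": -0.9}, {"dx": 0.88, "dy": 0.14, "dz": 1.06, "roll": 0, "claw": -0.9}]}}

```text
clock: 19.3
tcp_pos: [0.5136, 0.2255, 0.1034]
orientation: [0.005, 0.761, -0.649, -0.004]
wrist_force: [-20.8, -5.3, 11.0]
finger_gap: 0.0129
grip_force: 20.6
```

```bash
python3 look.py w9
```

```text
[0.5136 0.2255 0.1034] toolY 9.0 0.01292181704036598
Y 1189 [167.5  18.3] (array([642.3,  86. ]), array([46.4, 18.4]), 10.3)
Y 2146 [171.4 116.5] (array([632.1, 154.9]), array([60.6, 46.4]), -81.1)
B 1603 [15.5 23.3] (array([710.3, 101. ]), array([34. , 33.9]), -87.2)
B 19515 [174.2  96.7] (array([601.2, 139.2]), array([100.8,  75.4]), -80.9)
R 4103 [323.  319.3] (array([508.2, 260. ]), array([91.7, 19.1]), -81.1)
```

Request:
{"fn": "send_rows", "kwargs": {"increments": [{"dx": 0, "dy": 0, "dz": 0, "roll": 0, "claw": -0.9}, {"dx": 0, "dy": 0, "dz": 0, "roll": 0, "claw": -0.9}, {"dx": 0, "dy": 0, "dz": 0, "roll": 0, "claw": -0.9}, {"dx": 0, "dy": 0, "dz": 0, "roll": 0, "claw": -0.9}, {"dx": 0, "dy": 0, "dz": 0, "roll": 0, "claw": -0.9}]}}

```text
clock: 19.98
tcp_pos: [0.5142, 0.2256, 0.1041]
orientation: [0.004, 0.761, -0.649, -0.003]
wrist_force: [-19.1, -4.7, 12.6]
finger_gap: 0.0134
grip_force: 20.7
```

```bash
cat > bar.py <<'E'
from h import *
th=np.radians(9.1);ex=np.array([np.cos(th),np.sin(th),0]);ey=np.array([-np.sin(th),np.cos(th),0]);O=np.array([.6012,.1232,0])
def xz(c,u,v,y,fish=False):
    o,d=ray(c,u,v,fish);p=o+d*((y-(o-O)@ey)/(d@ey));return ((p-O)@ex*1000).round(1),(p[2]*1000).round(1)
def show(c,tag):
    for a,ce,bm in blobs(mask(c["image"],*RD),15):
        v,u=np.nonzero(bm)
        p=np.c_[u,v].astype(float);q=p-p.mean(0);w=np.linalg.svd(q,full_matrices=False)[2][0];t=q@w
        print(tag,a,ce.round(1),"mid@115",xz(c,*ce,.115),"ends",(p.mean(0)+w*t.min()).round(1),(p.mean(0)+w*t.max()).round(1))
if __name__=="__main__":
    show(pickle.load(open("scene0.pkl","rb")),"before")
    s=get_state();print(s["tcp_pos"],s["wrist_force"],"tcp stage",(s["tcp_pos"]-O)@ex*1000,(s["tcp_pos"]-O)@ey*1000)
    for n in("scene","top"):show(read_camera(n),n)
E
python3 bar.py
```

```text
before 66 [335.3 170.4] mid@115 (np.float64(-95.5), np.float64(65.0)) ends [340.  163.7] [330.1 177.8]
[0.51416679 0.22558162 0.10412509] [-19.0977134   -4.70272986  12.58211724] tcp stage -69.74531418683355 114.85802552132128
```

Request:
{"fn": "send_rows", "kwargs": {"increments": [{"dx": 0, "dy": 0, "dz": 0.22, "roll": 0, "claw": -0.9}, {"dx": 0.11, "dy": 0.02, "dz": 0.31, "roll": 0, "claw": -0.9}, {"dx": 0.22, "dy": 0.035, "dz": 0.39, "roll": 0, "claw": -0.9}, {"dx": 0.33, "dy": 0.05, "dz": 0.47, "roll": 0, "claw": -0.9}, {"dx": 0.45, "dy": 0.07, "dz": 0.55, "roll": 0, "claw": -0.9}]}}

```text
clock: 20.7
tcp_pos: [0.5293, 0.2279, 0.1177]
orientation: [0.002, 0.76, -0.649, -0.001]
wrist_force: [-10.9, -3.0, 4.2]
finger_gap: 0.013
grip_force: 20.8
```

Request:
{"fn": "send_rows", "kwargs": {"increments": [{"dx": 0.18, "dy": 0.03, "dz": 0.15, "roll": 0, "claw": -0.9}, {"dx": 0.36, "dy": 0.06, "dz": 0.25, "roll": 0, "claw": -0.9}, {"dx": 0.55, "dy": 0.09, "dz": 0.33, "roll": 0, "claw": -0.9}, {"dx": 0.74, "dy": 0.12, "dz": 0.41, "roll": 0, "claw": -0.9}, {"dx": 0.94, "dy": 0.15, "dz": 0.47, "roll": 0, "claw": -0.9}]}}

```text
clock: 21.32
tcp_pos: [0.5539, 0.2319, 0.1308]
orientation: [0.001, 0.76, -0.649, -0.0]
wrist_force: [-8.9, -2.6, 11.3]
finger_gap: 0.0131
grip_force: 20.7
```

Request:
{"fn": "send_rows", "kwargs": {"increments": [{"dx": 0.2, "dy": 0.03, "dz": 0.05, "roll": 0, "claw": -0.9}, {"dx": 0.4, "dy": 0.065, "dz": 0.09, "roll": 0, "claw": -0.9}, {"dx": 0.6, "dy": 0.1, "dz": 0.12, "roll": 0, "claw": -0.9}, {"dx": 0.8, "dy": 0.13, "dz": 0.15, "roll": 0, "claw": -0.9}, {"dx": 0.95, "dy": 0.15, "dz": 0.16, "roll": 0, "claw": -0.9}]}}

```text
clock: 21.95
tcp_pos: [0.5789, 0.236, 0.1351]
orientation: [-0.001, 0.76, -0.649, 0.0]
wrist_force: [-5.3, -2.8, 2.7]
finger_gap: 0.0128
grip_force: 19.8
```

```bash
python3 bar.py; python3 look.py w10
```

```text
before 66 [335.3 170.4] mid@115 (np.float64(-95.5), np.float64(65.0)) ends [340.  163.7] [330.1 177.8]
[0.57892265 0.23604647 0.13513777] [-5.34813069 -2.78189716  2.72205592] tcp stage -4.149385365215275 114.94950199791231
[0.5795 0.2361 0.1351] toolY 9.0 0.013784427037873187
Y 972 [316.7  22.2] (array([608.9,  82.3]), array([41.8, 19.1]), 9.5)
Y 660 [316.3  76.4] (array([602.2, 131.5]), array([40.9, 20. ]), 8.7)
Y 783 [316.8 142.1] (array([597.4, 163.3]), array([41.3, 30.7]), 9.4)
B 3985 [66.7 20.1] (array([765.2, 107.3]), array([91.1, 31.7]), -6.6)
B 18026 [315.9  90.9] (array([599.1, 140.1]), array([99.1, 73.8]), -81.0)
R 3921 [322.2 315.2] (array([572.6, 287.5]), array([102.6,  21.2]), -81.1)
```

Request:
{"fn": "send_rows", "kwargs": {"increments": [{"dx": 0.05, "dy": 0.01, "dz": 0, "roll": 0, "claw": -0.9}, {"dx": 0.1, "dy": 0.015, "dz": 0, "roll": 0, "claw": -0.9}, {"dx": 0.15, "dy": 0.025, "dz": 0, "roll": 0, "claw": -0.9}, {"dx": 0.15, "dy": 0.025, "dz": 0, "roll": 0, "claw": -0.9}, {"dx": 0.15, "dy": 0.025, "dz": 0, "roll": 0, "claw": -0.9}]}}

```text
clock: 22.72
tcp_pos: [0.5828, 0.2367, 0.1351]
orientation: [-0.001, 0.76, -0.65, 0.001]
wrist_force: [-6.0, -1.8, 5.3]
finger_gap: 0.0129
grip_force: 20.3
```

Request:
{"fn": "send_rows", "kwargs": {"increments": [{"dx": 0, "dy": 0, "dz": 0, "roll": 0, "claw": -0.9}, {"dx": 0, "dy": 0, "dz": 0, "roll": 0, "claw": -0.9}, {"dx": 0, "dy": 0, "dz": 0, "roll": 0, "claw": -0.9}, {"dx": 0, "dy": 0, "dz": 0, "roll": 0, "claw": -0.9}, {"dx": 0, "dy": 0, "dz": 0, "roll": 0, "claw": -0.9}]}}

```text
clock: 23.35
tcp_pos: [0.5828, 0.2367, 0.1351]
orientation: [-0.001, 0.76, -0.65, 0.001]
wrist_force: [-6.5, -1.7, 5.8]
finger_gap: 0.0127
grip_force: 20.3
```

```bash
python3 bar.py; python3 look.py w11
python3 - <<'E'
from h import *
from bar import xz
c=pickle.load(open("w11.pkl","rb"));im=c["image"]
m=mask(im,*RD)
for a,ce,bm in blobs(m,300):
    for r in range(260,420,15):
        u=np.nonzero(bm[r])[0]
        if len(u): print(r,u.min(),u.max(),end="; ")
m=mask(im,*B)
for r in(40,100,150):
    u=np.nonzero(m[r,150:480])[0]+150
    for z in(.094,): print("plate row",r,((onz(c,u.min()-.5,r,z,True)[:2]+onz(c,u.max()+.5,r,z,True)[:2])*500).round(1),(np.hypot(*(onz(c,u.min()-.5,r,z,True)-onz(c,u.max()+.5,r,z,True))[:2])*1000).round(1))
E
```

```text
before 66 [335.3 170.4] mid@115 (np.float64(-95.5), np.float64(65.0)) ends [340.  163.7] [330.1 177.8]
[0.58281852 0.23668008 0.13509055] [-6.53316682 -1.67921165  5.78996826] tcp stage -0.20234145735389641 114.9589746580118
[0.5828 0.2367 0.1351] toolY 9.0 0.013286946732592963
Y 970 [323.5  22.3] (array([607.2,  82.4]), array([41.9, 18.3]), 9.9)
Y 642 [322.5  76.1] (array([601.5, 125.8]), array([40.7,  8.9]), 8.9)
Y 759 [322.5 142.9] (array([594., 173.]), array([41.3, 10.4]), 9.0)
B 3938 [69.5 19.7] (array([765.7, 107.8]), array([90.5, 30.9]), -6.4)
B 17998 [322.5  90.9] (array([599. , 140.3]), array([98.8, 74.1]), -81.0)
R 3947 [322.2 315. ] (array([575.8, 288. ]), array([102.6,  21.6]), -80.9)
260 305 338; 275 306 338; 290 306 338; 305 307 338; 320 307 337; 335 307 337; 350 307 337; 365 309 336; 380 312 333; plate row 40 [602.7 117.2] 68.7
plate row 100 [597.9 147.7] 68.7
plate row 150 [593.7 172.4] 69.2
```

View pics/w11.png

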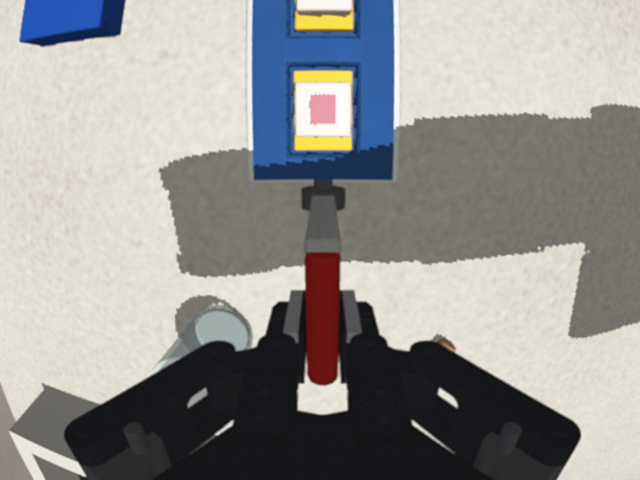

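The lever stands straight up: hub at column 323, bar at 322, plate centre at 323. Both cassettes lie flat in their pockets and the grip is steady, so I hand in.

```bash
python3 -c "
from workcell import *
print(hand_in())"
```

```text
the job is handed in; nothing more can be done
None
```

Both yellow cassettes lie flat, wax up, in the lift plate's two pockets; I handed in with the gripper holding the cam lever straight up, at about 23 s of robot time.

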